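# Put the radio service kit into its foam trays

### The job

Put the pliers, the screwdriver, the cutter and the radio battery pack away, each into the foam tray whose cut-out has its shape, so that every one lies flat on the floor of its own cut-out. Leave the roll of tape and the tub of screws where they are.

Things in the scene. Friction and masses are not known exactly. Their poses are not given: they have to be found in the camera images.
- pliers: Combination pliers, red grips, steel nose, lying flat, loose; 55 x 168 x 16 mm, about 0.24 kg. Origin: centre of the underside; y runs from the nose (-84 mm) to the grip ends (+84 mm), z up. 53 mm wide across x at the origin (y = -30 to +25 mm): a good place to grasp; the nose (y < -32 mm) is 22 mm wide.
- screwdriver: Screwdriver, yellow-orange fluted handle, thin steel blade, lying, loose; 26 x 168 x 26 mm, about 0.09 kg. Origin: centre of the outline at the underside; y runs from the blade tip (-84 mm) to the handle end (+84 mm), z up. Handle 26 mm wide and high, y = -10 to +84 mm (centre of mass near +30 mm: grasp there, across x).
- cutter: Dark grey snap-off cutter (utility knife) lying flat, loose; 22 x 163 x 18 mm (body 14 mm high, thumb button to 18 mm), about 0.08 kg. Origin: centre of the outline on the underside; y along its length, the blade end at -y, z up. Body 22 mm wide across x at the origin, a good place to grasp.
- battery_pack: Flat black rectangular radio battery pack with a pale label, lying flat, loose; 78 (x) x 52 (y) x 20 (z) mm, about 0.16 kg. Origin: centre of the underside. Grasp across its 52 mm width (along its y). It lies in the open among the other three tools; the similar dark devices by the laptop and work light, behind the orange case, are fixed and not meant.
- pliers_tray: Tray for the pliers: foam slab 90 (x) x 190 (y) x 10 mm, fixed, dark top, blue cut-out, floor 4 mm up. Origin: centre of underside. Cut-out: 70 mm wide from y = -38 to +90 mm (grips), 38 mm wide from y = -90 to -38 mm (nose). A 40 mm finger gap, as deep but dark, crosses it at y = 0 mm. The pliers fit with 7 mm to spare, origin over the tray's origin, their y along its y, nose in the narrow end.
- screwdriver_tray: Tray for the screwdriver: foam slab 90 (x) x 190 (y) x 10 mm, fixed, dark top, blue cut-out, floor 4 mm up. Origin: centre of underside. Cut-out: 40 mm wide from y = -18 to +90 mm (handle), 20 mm wide from y = -90 to -18 mm (blade). A 40 mm finger gap, as deep but dark, crosses it at y = 30 mm. Fits with 7 mm to spare, origin over the tray's, y along its y, blade in the narrow end.
- cutter_tray: Tray for the cutter: foam slab 90 (x) x 190 (y) x 10 mm, fixed, dark top, blue cut-out, floor 4 mm up. Origin: centre of underside. Cut-out: one plain parallel-sided slot, 36 mm wide, y = -88.5 to +88.5 mm. A 40 mm finger gap, as deep but dark, crosses it at y = 0 mm. The cutter fits with 7 mm to spare, origin over the tray's origin, its length along the tray's y, either way round.
- battery_tray: Tray for the battery pack: foam slab 90 (x) x 190 (y) x 10 mm, fixed, dark top, blue cut-out, floor 4 mm up. Origin: centre of underside. Cut-out: a short rectangle, 66 mm (x) by 92 mm (y), in the middle. A 40 mm finger gap, as deep but dark, crosses it at y = 0 mm. The pack fits with 7 mm to spare, origin over the tray's origin, its long side (its x) along the tray's y, either way round.
- tape_roll: Bystander: grey roll of tape lying flat at the back of the work, loose, 103 mm across, 48 mm high. Origin: centre of the underside. Leave it alone. Right of it (-y) and behind the trays stands a fixed black crate, 135 mm high, its front at about x = 0.64 m, from y = 0.01 m to the right: carry things clear of it.
- screw_tub: Bystander: small round pale open tub of screws standing at the back of the work, loose, 65 mm across, 46 mm high. Origin: centre of the underside. Leave it alone.
Things that resemble listed ones, but are neither listed nor needed, are in the scene too. Of the things that look like the battery_pack, the larger one is meant.

How it is judged:
At the end, for the whole second after the job is handed in: Each of the four things lies released and at rest in its own tray's cut-out: origin within 15 mm of the tray's origin in plan, length within 0.25 rad of the cut-out's, underside within 2.5 mm of the cut-out's floor, tilted less than 0.06 rad; tape roll and tub within 30 mm of where they stood (horizontal distance between pliers and pliers_tray below 0.015 m and z of pliers in the frame of pliers_tray between 0.001 and 0.0065 m and angle between each of pliers, screwdriver, cutter, battery_pack's own z axis and vertical below 0.06 rad and angle between the y axis of pliers and the y axis of pliers_tray, either way round below 0.25 rad and linear speed of each of pliers, screwdriver, cutter, battery_pack below 0.02 m/s and angular speed of each of pliers, screwdriver, cutter, battery_pack below 0.2 rad/s and horizontal distance between screwdriver and screwdriver_tray below 0.015 m and z of screwdriver in the frame of screwdriver_tray between 0.001 and 0.0065 m and angle between the y axis of screwdriver and the y axis of screwdriver_tray, either way round below 0.25 rad and horizontal distance between cutter and cutter_tray below 0.015 m and z of cutter in the frame of cutter_tray between 0.001 and 0.0065 m and angle between the y axis of cutter and the y axis of cutter_tray, either way round below 0.25 rad and horizontal distance between battery_pack and battery_tray below 0.015 m and z of battery_pack in the frame of battery_tray between 0.001 and 0.0065 m and angle between the x axis of battery_pack and the y axis of battery_tray, either way round below 0.25 rad and distance of each of tape_roll, screw_tub from where it was at the start of the episode below 0.03 m); the robot touches nothing.
It fails at once if a bystander (tape roll or screw tub) is pushed away or tipped over (distance of any of tape_roll, screw_tub from where it was at the start of the episode above 0.03 m or angle between any of tape_roll, screw_tub's own z axis and vertical above 0.5 rad).
It also fails if it takes over 115 s, if anything falls off the work surface, if the arm or the gripper's body presses on something with over 40 N, if the wrist force passes 120 N, or if a joint passes its speed limit or range.

### The arm

A 6-joint arm with a two-finger parallel gripper is mounted at the origin on a cart in front of the work surface, level with it; the furniture and walls round the work are solid. World frame = base frame: x ahead of the robot, y to its left, z up, the work surface at z = 0. Lengths are in m, angles in rad, forces in N, time in s.
With the tool pointing down it reaches from about 0.325 to 0.875 m from the base axis. Payload 4.4 kg.
Tool frame: the origin (TCP) lies between the finger pads; the fingertips stand 8 mm ahead of it and the grasp point (between the pads) lies 11 mm behind it (robot.tip_extent is the distance from the TCP to the fingertips, in m); z points along the fingers, y is the direction in which the jaws open and shut (so a half turn about z gives the same grasp; the last joint's range is limited). The gripper opens to 85 mm and grips with 20 to 120 N. Pads are 22 mm wide; open, the fingers measure 114 mm over their backs; the gripper's body (76 mm by 85 mm) begins 54 mm behind the grasp point. The pads swing forward as they close: fully open they stand 13 mm farther back than shut.
Start: joints at [-1.349, 0.207, 1.542, -0, 1.393, -0.15], TCP at [0.209, -0.536, 0.239] pointing down, gripper open.
Joint ranges: [-2.73, 2.73], [-0.86, 2.22], [0.23, 2.46], [-1.11, 4.25], [0.08, 2.63], [-2.82, 2.82]. Speed limits (rad/s): [2.79, 2.79, 3.14, 3.14, 3.14, 3.14].

### API

Orientations are given as a unit quaternion [w, x, y, z].
In Python, from workcell import status, get_image, ticket, robot gives the robot as it stands.
- The arm moves only by the tool arm_command, never from a script. Its argument "deltas" is a list that holds one entry, the list of rows, each a list of 5 numbers: the shift along the world's x, y, z in cm, then the turn about the world's z in degrees, then the closure in counts, from 0 (fully open) to 255 (shut). A call has 1 to 20 rows; each row is the pose to reach, as a shift and turn from the pose measured when the call began; what a row does not reach only later rows make up. A row lasts 1/8 s, in which the tool goes at most 62.5 mm and 10.7 degrees, less where a joint would pass 70% of its speed; a pose out of reach is approached as far as the arm can. A call with a gripper value outside its range is refused whole. The fingers move at their own pace and stop on an object; "newtons" is the grip in N (left out, the last holds). Time passes only in rows, so rows that repeat a pose let the fingers close. It gives the time, the measured TCP pose, the force and the opening at its end, in the units of the state.
- status.get_state(): the state, without advancing time (a new reading comes with each control period).
- get_image(name): name is "scene" or "top" or "wrist"; returns a dict with "img" (420x560x3 uint8, red, green, blue), "intrinsics" (3x3 intrinsics, pixels), "rvec" (rotation vector, rad) and "tvec" (3), from world to camera coordinates, as OpenCV has them. Camera axes: x right, y down, z forward; pixel columns grow to the right and rows downward; lengths in m; the calibration is good to about 2 mm. The wrist camera is an equidistant fisheye: a pixel r from the principal point sees the ray r / f radians off the axis. A picture is of the moment at which its call begins. There is no depth.
- ticket.sign_off(): hands the job in, once; it reports no verdict.
The state is a dict: "t": time; "joint_positions": joint angles; "joint_velocities": joint speeds; "joint_torque": joint torques, N m; "tcp_pos": TCP position; "eef_rot": TCP orientation; "ft_force": force on the tool from outside, world axes, zero at the start; "wrist_torque": the same for the moment, N m; "width": finger opening in m.
Only numpy, scipy, OpenCV 4.12 (cv2) and the standard library are available. Lean on these libraries where they do the work, as an engineer would, in place of code of your own. Each camera call takes 0.05 s, during which the arm holds its last target.

## Working session

There is one attempt and no reset: what is moved stays moved. The work goes in short steps, Python scripts to look and compute and a tool call to move; the robot and the scene stay as the last step left them, time stands still between calls to the robot, and variables do not carry over. Pictures are saved under pics/ and viewed, and the job is handed in when it is done.

Besides the shell and the picture viewer there is one more tool, called after "Emit:" as name(argument=value, ...), one argument or row to a line, values as JSON. arm_command: Moves the arm, as the interface text tells. Its arguments: {"type":"object","properties":{"deltas":{"type":"array"},"newtons":{"type":"number"}},"required":["deltas"]}

```bash
mkdir -p pics; ls
cat > h.py <<'E'
import numpy as np, cv2
from workcell import status, get_image, ticket, robot
def grab(n,fn):
    d=get_image(n); cv2.imwrite(fn,cv2.cvtColor(d["img"],cv2.COLOR_RGB2BGR)); 
    np.savez(fn.replace('.png','.npz'),**d); return d
def pix2w(d,uv,z):
    K=np.array(d["intrinsics"],float);R,_=cv2.Rodrigues(np.array(d["rvec"],float));t=np.array(d["tvec"],float).reshape(3)
    C=-R.T@t; uv=np.atleast_2d(np.array(uv,float))
    r=np.c_[(uv[:,0]-K[0,2])/K[0,0],(uv[:,1]-K[1,2])/K[1,1],np.ones(len(uv))]@R
    return C+r*((z-C[2])/r[:,2])[:,None]
def w2pix(d,P):
    p,_=cv2.projectPoints(np.atleast_2d(np.array(P,float)),np.array(d["rvec"],float),np.array(d["tvec"],float),np.array(d["intrinsics"],float),None)
    return p.reshape(-1,2)
E
python3 - <<'E'
from h import *
print(status.get_state())
for n in ("scene","top","wrist"):
    d=grab(n,f"pics/{n}0.png"); print(n,d["intrinsics"],d["rvec"],d["tvec"])
E
```

```text
pics
{'t': 0.0, 'joint_positions': array([-1.34949810e+00,  2.07424794e-01,  1.54296151e+00,  2.84962832e-05,
        1.39348524e+00, -1.50549186e-01]), 'joint_velocities': array([-0.00172268, -0.00064074, -0.00039535, -0.00011438, -0.00180454,
       -0.00028382]), 'joint_torque': array([-1.53309566e-04, -3.83036077e+01, -2.91595495e+01, -3.34906472e-04,
        1.04908337e-02, -1.65220985e-05]), 'tcp_pos': array([ 0.20872696, -0.53498908,  0.23811942]), 'eef_rot': array([-1.13923041e-03,  9.82765748e-01,  1.84851795e-01, -2.62858914e-05]), 'ft_force': array([-0.48650949,  0.09759422, -0.20162308]), 'wrist_torque': array([-0.00340271, -0.03994348, -0.00798339]), 'width': 0.08512599243149735}
scene [[408.84446152   0.         275.53413933]
 [  0.         408.84446152 213.43960691]
 [  0.           0.           1.        ]] [ 1.03380165 -2.41692062  1.06664632] [0.48151391 0.28019634 0.91502408]
top [[396.26730646   0.         274.98600017]
 [  0.         396.26730646 211.62043123]
 [  0.           0.           1.        ]] [ 2.17196247 -2.17787322  0.11818457] [0.12488184 0.59257017 0.95239242]
wrist [[325.1922621    0.         276.18210283]
 [  0.         325.1922621  211.71588491]
 [  0.           0.           1.        ]] [-2.39001294  1.63169835  0.24001843] [-0.57428469 -0.03734769  0.37872909]
```

View pics/scene0.png

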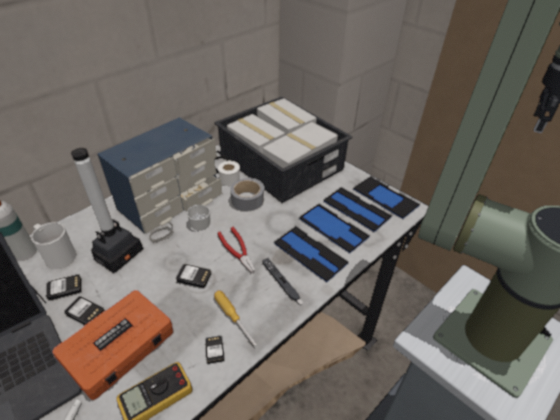

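View pics/top0.png

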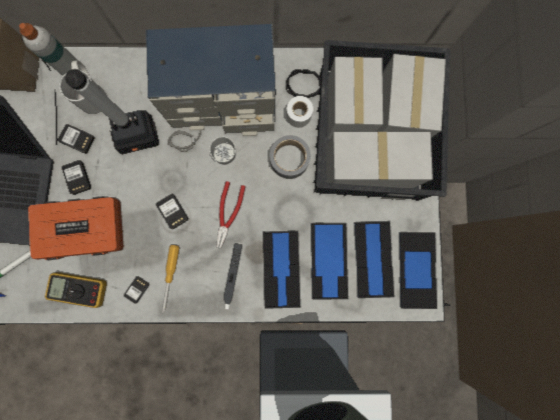

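The top view shows everything. The pack lookalikes are at (172,211), (136,290), (76,138) and (76,177). I choose (172,211): it is the larger one lying in the open among the tools, while (136,290) is smaller and the other two are the fixed devices behind the orange case. The white roll at (299,108) could be taken for the tape roll, which is the grey one at (290,157). Next is a close crop.

Run:
```python
import cv2
a=cv2.imread('pics/top0.png')
c=a[170:320,120:260];cv2.imwrite('pics/c1.png',cv2.resize(c,None,fx=4,fy=4,interpolation=cv2.INTER_CUBIC))
c=a[210:315,255:445];cv2.imwrite('pics/c2.png',cv2.resize(c,None,fx=4,fy=4,interpolation=cv2.INTER_CUBIC))
```

```text
(no output)
```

View pics/c1.png

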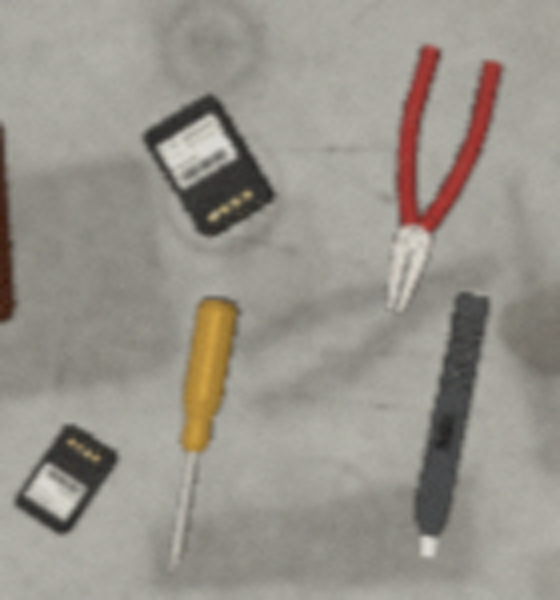

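View pics/c2.png

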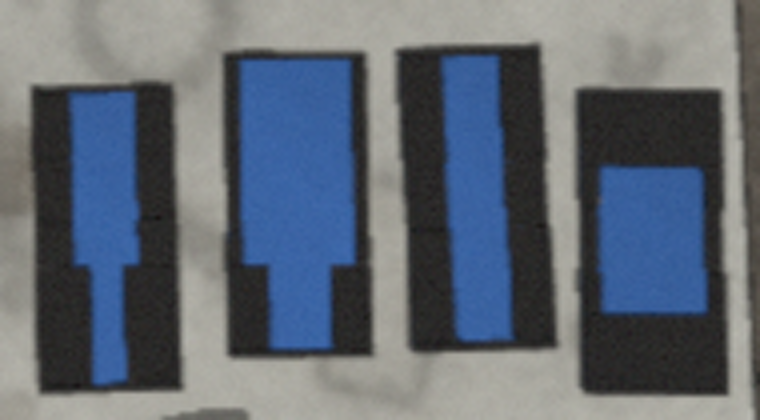

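```bash
cat > fit.py <<'E'
from h import *
from scipy.optimize import minimize
d=dict(np.load('pics/top0.npz')); im=cv2.cvtColor(d['img'],cv2.COLOR_RGB2BGR)
R,_=cv2.Rodrigues(d['rvec']);print('cam',-R.T@d['tvec'].reshape(3))
S=4
def mask(roi,kind):
    x0,y0,x1,y1=roi
    b=cv2.resize(im,None,fx=S,fy=S,interpolation=cv2.INTER_CUBIC)
    hsv=cv2.cvtColor(b,cv2.COLOR_BGR2HSV);h,s,v=[hsv[...,i].astype(int) for i in range(3)]
    m={'blue':(s>120)&(h>95)&(h<125),'slab':((s>120)&(h>95)&(h<125))|(v<90),
       'obj':(v<95)|(s>90),'dark':v<100,'bright':(v<105)|(s>80)|(v>195)}[kind].astype(np.uint8)
    k=np.zeros_like(m);k[y0*S:y1*S,x0*S:x1*S]=1;m*=k
    m=cv2.morphologyEx(m,cv2.MORPH_CLOSE,np.ones((9,9)))
    n,l,st,_=cv2.connectedComponentsWithStats(m);i=1+np.argmax(st[1:,4]);return (l==i).astype(np.uint8)
def px(m):
    c=max(cv2.findContours(m,cv2.RETR_EXTERNAL,cv2.CHAIN_APPROX_NONE)[0],key=len).reshape(-1,2)
    return (c+0.5)/S-0.5
def poly(boxes,p):
    # boxes: list of (x0,x1,y0,y1,z0,z1), p x,y,yaw
    c,s=np.cos(p[2]),np.sin(p[2]);out=np.zeros(im.shape[:2] if 0 else (im.shape[0]*S,im.shape[1]*S),np.uint8)
    for x0,x1,y0,y1,z0,z1 in boxes:
        P=np.array([(x,y,z) for x in(x0,x1) for y in(y0,y1) for z in (z0,z1)])
        W=np.c_[p[0]+c*P[:,0]-s*P[:,1],p[1]+s*P[:,0]+c*P[:,1],P[:,2]]
        q=(w2pix(d,W)+0.5)*S-0.5
        cv2.fillConvexPoly(out,cv2.convexHull(np.round(q*16).astype(np.int32)),1,shift=4)
    return out
def fit(m,boxes,p0):
    f=lambda p:1-(poly(boxes,p)&m).sum()/max(1,(poly(boxes,p)|m).sum())
    sim=np.array([p0]+[np.array(p0)+e for e in np.diag([.01,.01,.1])])
    r=minimize(f,p0,method='Nelder-Mead',options=dict(initial_simplex=sim,xatol=1e-4,fatol=1e-5))
    return r.x,r.fun
def rectguess(m,z):
    w=pix2w(d,px(m),z)[:,:2].astype(np.float32); r=cv2.minAreaRect(w); b=cv2.boxPoints(r)
    return r,w
if __name__=='__main__':
    slab=[(-.045,.045,-.095,.095,0,.01)]
    # tray y axis: wide end = +y. image up=+x world so yaw ~ -90deg
    for n,roi in dict(screwdriver_tray=(255,225,307,312),pliers_tray=(307,215,352,304),cutter_tray=(352,216,397,302),battery_tray=(395,226,441,312)).items():
        m=mask(roi,'slab'); r,w=rectguess(m,.01); p,e=fit(m,slab,[r[0][0],r[0][1],-np.pi/2])
        print(n,np.round(p[:2],4),round(np.degrees(p[2]),1),'err',round(e,3),np.round(r[1],3))
    for n,roi,k,bx in [('battery',(150,188,195,235),'bright',[(-.039,.039,-.026,.026,0,.02)]),
        ('screwdriver',(155,240,187,318),'obj',None),('cutter',(220,238,247,312),'bright',None),('pliers',(210,178,250,252),'bright',None)]:
        m=mask(roi,k);cv2.imwrite(f'pics/m_{n}.png',m[roi[1]*S:roi[3]*S,roi[0]*S:roi[2]*S]*255)
        r,w=rectguess(m,.008); print(n,'rect',np.round(r[0],4),np.round(r[1],4),round(r[2],1))
        if bx:
            for a in (0,90):
                p,e=fit(m,bx,[r[0][0],r[0][1],np.radians(r[2]+a)]);print(' fit',np.round(p[:2],4),round(np.degrees(p[2]),1),round(e,3))
E
python3 fit.py
python3 - <<'E'
import cv2,numpy as np
ms=[cv2.imread(f'pics/m_{n}.png') for n in('battery','screwdriver','cutter','pliers')]
H=max(m.shape[0] for m in ms);cv2.imwrite('pics/ms.png',np.hstack([cv2.copyMakeBorder(m,0,H-m.shape[0],0,8,cv2.BORDER_CONSTANT,value=(90,0,0)) for m in ms]))
E
```

```text
cam [0.49571981 0.13257915 1.00522179]
screwdriver_tray [0.4523 0.1087] -88.7 err 0.032 [0.19  0.091]
pliers_tray [ 0.4729 -0.0112] -89.9 err 0.038 [0.19 0.09]
cutter_tray [ 0.4753 -0.1238] -88.3 err 0.041 [0.189 0.091]
battery_tray [ 0.4487 -0.2336] -90.8 err 0.044 [0.092 0.189]
battery rect [0.5967 0.3834] [0.0814 0.0544] 31.8
 fit [0.5961 0.3826] 33.5 0.218
 fit [0.5935 0.3746] 136.0 0.542
screwdriver rect [0.4659 0.3823] [0.0252 0.095 ] 81.1
cutter rect [0.436 0.231] [0.0238 0.1625] 78.6
pliers rect [0.5918 0.2435] [0.0548 0.1583] 75.7
```

View pics/ms.png

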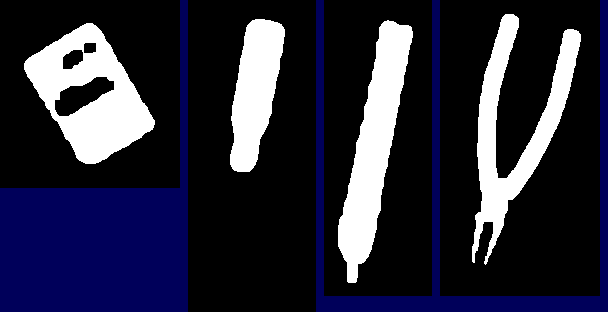

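Run:
```python
from h import *
d=dict(np.load('pics/top0.npz'));im=cv2.cvtColor(d['img'],cv2.COLOR_RGB2BGR);S=4
b=cv2.resize(im,None,fx=S,fy=S,interpolation=cv2.INTER_CUBIC)
# name: x,y,theta(y-axis dir), half w, half l, z
T=dict(pl=(.587,.2447,-14.3,.0275,.084,.008),sd=(.4294,.3867,-8.9,.013,.084,.013),cu=(.436,.231,-11.4,.011,.0815,.014),ba=(.5963,.3825,32,.026,.039,.02),
 st=(.4523,.1087,1.3,.045,.095,.01),pt=(.4729,-.0112,.1,.045,.095,.01),ct=(.4753,-.1238,1.7,.045,.095,.01),bt=(.4487,-.2336,-.8,.045,.095,.01))
for n,(x,y,a,w,l,z) in T.items():
    c,s=np.cos(np.radians(a)),np.sin(np.radians(a))
    P=[(x+c*u-s*v,y+s*u+c*v,z) for u,v in((-l,-w),(-l,w),(l,w),(l,-w),(0,0))]
    q=((w2pix(d,P)+.5)*S-.5).astype(int); cv2.polylines(b,[q[:4]],True,(0,255,0),1); cv2.circle(b,tuple(map(int,q[4])),3,(255,0,255),-1)
cv2.imwrite('pics/ov.png',b[170*S:320*S,130*S:260*S]);cv2.imwrite('pics/ov2.png',b[205*S:318*S,255*S:450*S])
print(pix2w(d,[(219.2,247.5),(290,157),(223,151)],.008))
```

```text
[[0.50503859 0.26301114 0.008     ]
 [0.73569973 0.08410973 0.008     ]
 [0.75154565 0.25592756 0.008     ]]
```

View pics/ov.png

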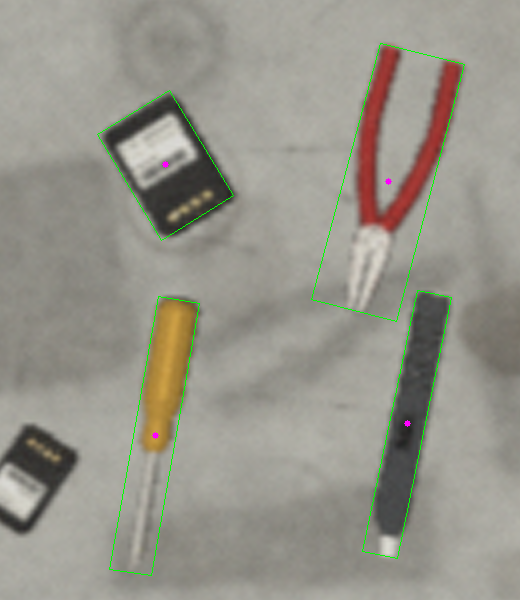

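View pics/ov2.png

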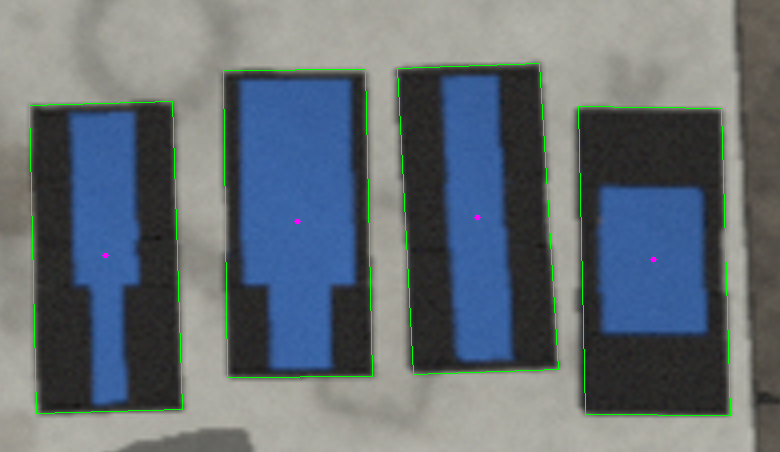

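The overlays match the tools and trays. The larger pack is confirmed, with its label and gold contacts, centred at crop pixel (165,165). I start with the pliers.

Emit:
arm_command(
  deltas=[
    [[37.8, 78, -8, -35.6, 0], [37.8, 78, -8, -35.6, 0], [37.8, 78, -8, -35.6, 0], [37.8, 78, -8, -35.6, 0], [37.8, 78, -8, -35.6, 0], [37.8, 78, -8, -35.6, 0], [37.8, 78, -8, -35.6, 0], [37.8, 78, -8, -35.6, 0], [37.8, 78, -8, -35.6, 0], [37.8, 78, -8, -35.6, 0], [37.8, 78, -8, -35.6, 0], [37.8, 78, -8, -35.6, 0], [37.8, 78, -8, -35.6, 0], [37.8, 78, -8, -35.6, 0], [37.8, 78, -8, -35.6, 0], [37.8, 78, -8, -35.6, 0], [37.8, 78, -8, -35.6, 0], [37.8, 78, -8, -35.6, 0], [37.8, 78, -8, -35.6, 0]],
  ],
  newtons=40,
)

```text
t: 2.52
tcp_pos: [0.5868, 0.244, 0.1589]
eef_rot: [-0.001, 0.992, -0.125, 0.001]
ft_force: [-0.7, 0.7, 0.7]
width: 0.0853
```

Run:
```python
from h import *
grab('wrist','pics/w1.png')
```

```text
(no output)
```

View pics/w1.png

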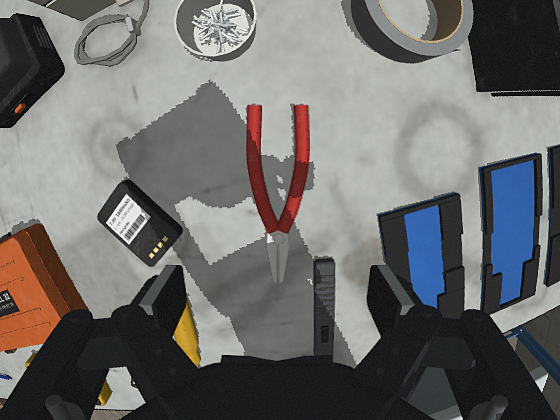

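The wrist view shows the pliers centred between the fingers, at column ~278, and aligned. I descend and grip.

Emit:
arm_command(
  deltas=[
    [[0, 0, -6, 0, 0], [0, 0, -11, 0, 0], [0, 0, -14, 0, 0], [0, 0, -15, 0, 0], [0, 0, -15, 0, 0], [0, 0, -15, 0, 255], [0, 0, -15, 0, 255], [0, 0, -15, 0, 255], [0, 0, -15, 0, 255], [0, 0, -15, 0, 255], [0, 0, -15, 0, 255], [0, 0, -15, 0, 255], [0, 0, -15, 0, 255]],
  ],
)

```text
t: 4.2
tcp_pos: [0.5881, 0.2444, 0.0111]
eef_rot: [-0.001, 0.992, -0.125, 0.002]
ft_force: [-0.5, -1.6, 5.3]
width: 0.0434
```

Emit:
arm_command(
  deltas=[
    [[0, 0, 4, 0, 255], [0, 0, 9, 0, 255], [-2, -5, 10, 5, 255], [-5, -11, 10, 14.4, 255], [-7.5, -17, 10, 14.4, 255], [-10, -22, 10, 14.4, 255], [-11.4, -25.5, 10, 14.4, 255], [-11.4, -25.5, 10, 14.4, 255], [-11.4, -25.5, 10, 14.4, 255], [-11.4, -25.5, 10, 14.4, 255]],
  ],
)

```text
t: 5.45
tcp_pos: [0.4746, -0.0097, 0.1113]
eef_rot: [-0.002, 1.0, 0.001, 0.002]
ft_force: [0.4, -0.2, -2.6]
width: 0.0433
```

Run:
```python
from h import *
grab('wrist','pics/w2.png')
```

```text
(no output)
```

View pics/w2.png

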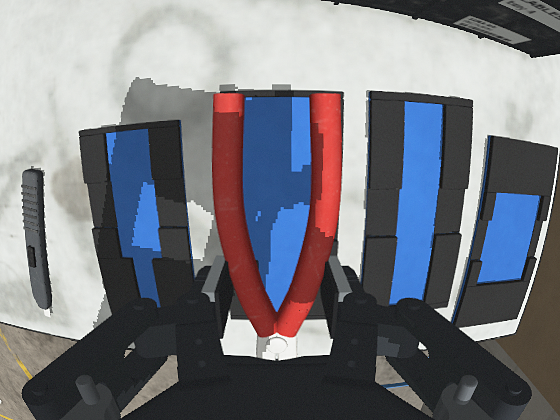

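Emit:
arm_command(
  deltas=[
    [[0, -0.15, -4, 0, 255], [0, -0.15, -7.5, 0, 255], [0, -0.15, -9, 0, 255], [0, -0.15, -9.6, 0, 255], [0, -0.15, -9.7, 0, 255], [0, -0.15, -9.7, 0, 255], [0, -0.15, -9.7, 0, 60], [0, -0.15, -9.7, 0, 0], [0, -0.15, -9.7, 0, 0], [0, -0.15, -9.7, 0, 0], [0, -0.15, -5, 0, 0], [0, -0.15, 0, 0, 0], [0, 3, 4, 0, 0]],
  ],
)

```text
t: 7.12
tcp_pos: [0.4755, 0.0193, 0.1534]
eef_rot: [-0.001, 1.0, -0.0, 0.003]
ft_force: [0.9, 0.1, -0.6]
width: 0.0855
```

Run:
```python
from h import *
grab('wrist','pics/w3.png')
```

```text
(no output)
```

View pics/w3.png

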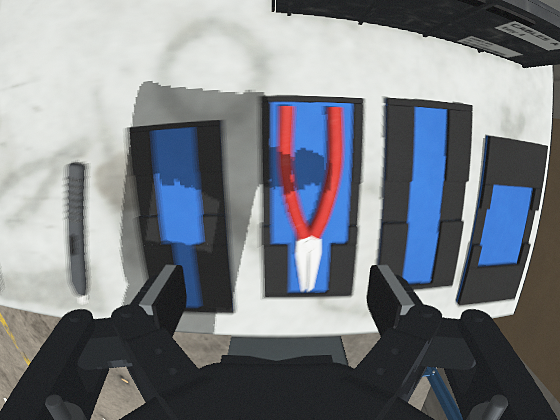

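The pliers are in their cut-out, nose in the narrow end, with the pivot at (308,243). Next is the screwdriver.

Emit:
arm_command(
  deltas=[
    [[-1.6, 36.3, 0, -8.9, 0], [-1.6, 36.3, 0, -8.9, 0], [-1.6, 36.3, 0, -8.9, 0], [-1.6, 36.3, 0, -8.9, 0], [-1.6, 36.3, 0, -8.9, 0], [-1.6, 36.3, 0, -8.9, 0], [-1.6, 36.3, 0, -8.9, 0], [-1.6, 36.3, 0, -8.9, 0], [-1.6, 36.3, -4, -8.9, 0], [-1.6, 36.3, -4, -8.9, 0]],
  ],
)

```text
t: 8.43
tcp_pos: [0.4599, 0.3825, 0.115]
eef_rot: [0.001, 0.997, -0.077, 0.004]
ft_force: [-0.1, 0.4, -0.5]
width: 0.0856
```

Run:
```python
from h import *
grab('wrist','pics/w4.png')
```

```text
(no output)
```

View pics/w4.png

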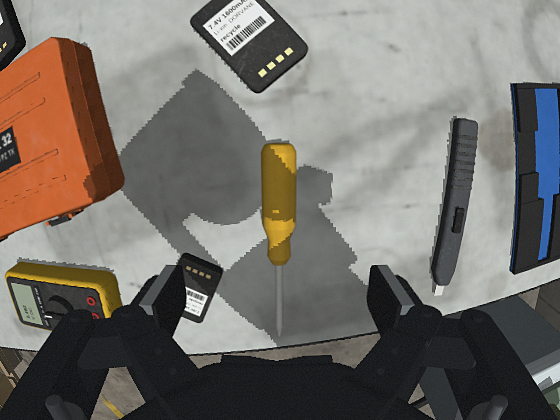

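The screwdriver is centred at column ~279 and aligned, and the small decoy pack at (200,287) is clear of the finger. Descending.

Emit:
arm_command(
  deltas=[
    [[0, 0, -5, 0, 0], [0, 0, -8.5, 0, 0], [0, 0, -10.3, 0, 0], [0, 0, -10.3, 0, 0], [0, 0, -10.3, 0, 255], [0, 0, -10.3, 0, 255], [0, 0, -10.3, 0, 255], [0, 0, -10.3, 0, 255], [0, 0, -10.3, 0, 255], [0, 0, -10.3, 0, 255], [0, 0, -10.3, 0, 255], [0, 0, -10.3, 0, 255], [0, 0, -10.3, 0, 255]],
  ],
)

```text
t: 10.1
tcp_pos: [0.4622, 0.3841, 0.0152]
eef_rot: [-0.001, 0.997, -0.077, 0.007]
ft_force: [0.2, 0.4, 6.3]
width: 0.0251
```

Emit:
arm_command(
  deltas=[
    [[0, 0, 4, 0, 255], [0, 0, 9, 0, 255], [0.3, -5, 10, 5, 255], [0.8, -11, 10, 10.1, 255], [1.5, -17, 10, 10.1, 255], [2, -22, 10, 10.1, 255], [2.3, -27.5, 10, 10.1, 255], [2.3, -27.5, 10, 10.1, 255], [2.3, -27.5, 10, 10.1, 255], [2.3, -27.5, 10, 10.1, 255]],
  ],
)

```text
t: 11.35
tcp_pos: [0.4849, 0.1103, 0.1149]
eef_rot: [-0.002, 1.0, 0.012, 0.006]
ft_force: [-1.0, 0.6, -1.8]
width: 0.0247
```

Run:
```python
from h import *
grab('wrist','pics/w5.png');grab('top','pics/t5.png')
```

```text
(no output)
```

View pics/w5.png

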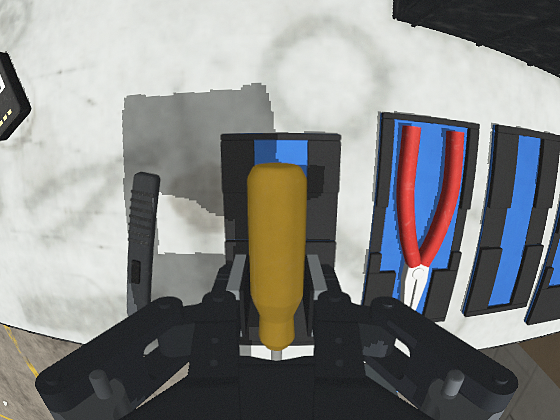

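View pics/t5.png

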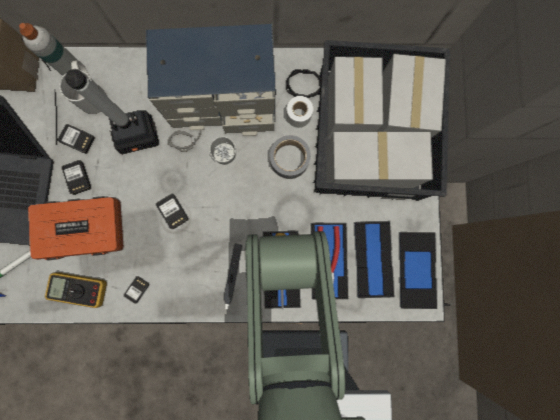

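```bash
cat >> h.py <<'E'
def fish2w(d,uv,z):
    K=np.array(d["intrinsics"],float);R,_=cv2.Rodrigues(np.array(d["rvec"],float));t=np.array(d["tvec"],float).reshape(3)
    C=-R.T@t; uv=np.atleast_2d(np.array(uv,float))
    p=np.c_[(uv[:,0]-K[0,2])/K[0,0],(uv[:,1]-K[1,2])/K[1,1]]; th=np.linalg.norm(p,axis=1)
    r=np.c_[p*(np.sin(th)/th)[:,None],np.cos(th)]@R
    return C+r*((z-C[2])/r[:,2])[:,None]
E
python3 - <<'E'
from h import *
d=dict(np.load('pics/w5.npz'))
for z in(.113,.126):print(z,fish2w(d,[(277,164),(248,200),(306,200),(256,325),(296,325)],z))
print('tray corners z.01',fish2w(d,[(221,135),(340,134),(255,139),(307,139)],.01))
E
```

```text
0.113 [[0.5379311  0.1107412  0.113     ]
 [0.52190152 0.12298163 0.113     ]
 [0.52252293 0.09773873 0.113     ]
 [0.45649985 0.11946466 0.113     ]
 [0.457036   0.09904606 0.113     ]]
0.126 [[0.53964078 0.11077267 0.126     ]
 [0.52513077 0.12185273 0.126     ]
 [0.52569326 0.0990028  0.126     ]
 [0.46592901 0.11866917 0.126     ]
 [0.46641434 0.1001862  0.126     ]]
tray corners z.01 [[0.54552385 0.15241902 0.01      ]
 [0.54856151 0.06439193 0.01      ]
 [0.54269723 0.12709726 0.01      ]
 [0.54369619 0.08889204 0.01      ]]
```

The handle end at (277,164) works out to x=0.538, about 2 mm from ideal. I lower it with that correction.

Emit:
arm_command(
  deltas=[
    [[-0.15, -0.1, -4, 0, 255], [-0.15, -0.1, -7.5, 0, 255], [-0.15, -0.1, -9, 0, 255], [-0.15, -0.1, -9.6, 0, 255], [-0.15, -0.1, -9.7, 0, 255], [-0.15, -0.1, -9.7, 0, 255], [-0.15, -0.1, -9.7, 0, 60], [-0.15, -0.1, -9.7, 0, 60], [-0.15, -0.1, -9.7, 0, 0], [-0.15, -0.1, -9.7, 0, 0], [-0.15, -0.1, -5, 0, 0], [-0.15, -0.1, 0, 0, 0], [-3, 5, 4, -6, 0], [-5, 11, 4, -12.8, 0], [-5, 12.1, 4, -12.8, 0], [-5, 12.1, 4, -12.8, 0], [-5, 12.1, 4, -12.8, 0]],
  ],
)

```text
t: 13.58
tcp_pos: [0.4349, 0.2306, 0.1547]
eef_rot: [-0.0, 0.995, -0.1, 0.006]
ft_force: [1.5, -0.2, 1.0]
width: 0.0854
```

Run:
```python
from h import *
grab('wrist','pics/w6.png')
```

```text
(no output)
```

View pics/w6.png

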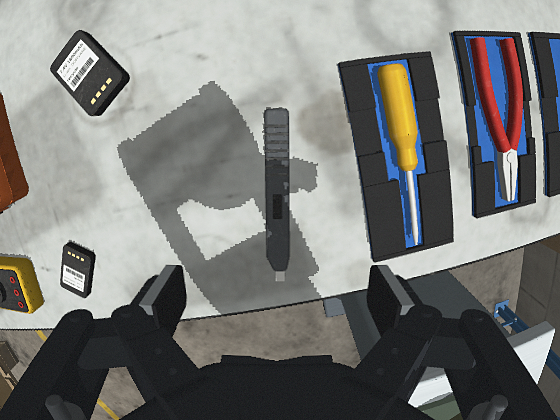

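The screwdriver lies in its cut-out, and the cutter is centred below at column 277. I descend and grip.

Emit:
arm_command(
  deltas=[
    [[0.1, 0, -6, 0, 0], [0.1, 0, -11, 0, 0], [0.1, 0, -13.5, 0, 0], [0.1, 0, -14.4, 0, 0], [0.1, 0, -14.4, 0, 0], [0.1, 0, -14.4, 0, 255], [0.1, 0, -14.4, 0, 255], [0.1, 0, -14.4, 0, 255], [0.1, 0, -14.4, 0, 255], [0.1, 0, -14.4, 0, 255], [0.1, 0, -14.4, 0, 255], [0.1, 0, -14.4, 0, 255], [0.1, 0, -14.4, 0, 255]],
  ],
)

```text
t: 15.25
tcp_pos: [0.4367, 0.2307, 0.0114]
eef_rot: [-0.001, 0.995, -0.1, 0.007]
ft_force: [-0.6, 0.1, 6.6]
width: 0.0201
```

Emit:
arm_command(
  deltas=[
    [[0, 0, 4, 0, 255], [0, 0, 9, 0, 255], [0.5, -5, 10, 5, 255], [1.2, -11, 10, 13.2, 255], [2, -17, 10, 13.2, 255], [2.6, -23, 10, 13.2, 255], [3.2, -29, 10, 13.2, 255], [3.9, -35.4, 10, 13.2, 255], [3.9, -35.4, 10, 13.2, 255], [3.9, -35.4, 10, 13.2, 255], [3.9, -35.4, 10, 13.2, 255]],
  ],
)

```text
t: 16.62
tcp_pos: [0.475, -0.1217, 0.1108]
eef_rot: [-0.002, 1.0, 0.016, 0.006]
ft_force: [0.8, 0.6, -0.9]
width: 0.0201
```

Run:
```python
from h import *
grab('wrist','pics/w7.png')
```

```text
(no output)
```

View pics/w7.png

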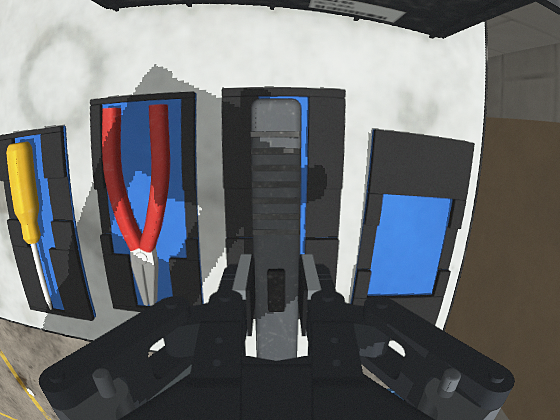

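Run:
```python
from h import *
d=dict(np.load('pics/w7.npz'))
for z in(.1,.113):print(z,fish2w(d,[(276,98),(253,115),(301,115)],z))
print('tray',fish2w(d,[(223,88),(346,89)],.01), status.get_state()['tcp_pos'])
```

```text
0.1 [[ 0.55665764 -0.11940391  0.1       ]
 [ 0.54875946 -0.1094556   0.1       ]
 [ 0.54944841 -0.13071761  0.1       ]]
0.113 [[ 0.55572731 -0.11949446  0.113     ]
 [ 0.54853246 -0.11043204  0.113     ]
 [ 0.54916006 -0.12980068  0.113     ]]
tray [[ 0.56999985 -0.08044483  0.01      ]
 [ 0.57263564 -0.16904884  0.01      ]] [ 0.47521759 -0.12161992  0.11094837]
```

Emit:
arm_command(
  deltas=[
    [[0.05, -0.3, -4, 0, 255], [0.05, -0.3, -7.5, 0, 255], [0.05, -0.3, -9, 0, 255], [0.05, -0.3, -9.5, 0, 255], [0.05, -0.3, -9.6, 0, 255], [0.05, -0.3, -9.6, 0, 255], [0.05, -0.3, -9.6, 0, 60], [0.05, -0.3, -9.6, 0, 60], [0.05, -0.3, -9.6, 0, 0], [0.05, -0.3, -9.6, 0, 0], [0.05, -0.3, -5, 0, 0], [0, -0.3, 0, 0, 0], [0, 0, 4, 0, 0], [0, 4, 6, 0, 0], [0, 4, 6, 0, 0]],
  ],
)

```text
t: 18.55
tcp_pos: [0.4764, -0.0805, 0.173]
eef_rot: [-0.001, 1.0, 0.017, 0.008]
ft_force: [-0.0, 0.2, -0.2]
width: 0.0856
```

Run:
```python
from h import *
grab('wrist','pics/w8.png')
```

```text
(no output)
```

View pics/w8.png

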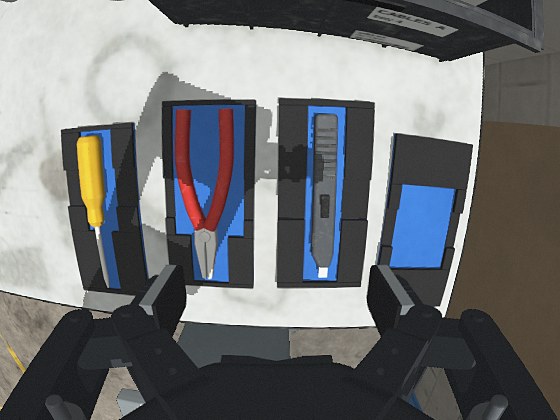

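The cutter is centred in its slot at about (325,200). Next is the battery pack.

Emit:
arm_command(
  deltas=[
    [[12, 46.3, 0, 30, 0], [12, 46.3, 0, 30, 0], [12, 46.3, 0, 30, 0], [12, 46.3, 0, 30, 0], [12, 46.3, 0, 30, 0], [12, 46.3, 0, 30, 0], [12, 46.3, 0, 30, 0], [12, 46.3, 0, 30, 0], [12, 46.3, 0, 30, 0], [12, 46.3, -3, 30, 0], [12, 46.3, -5, 30, 0], [12, 46.3, -5, 30, 0]],
  ],
)

```text
t: 20.1
tcp_pos: [0.5936, 0.3794, 0.1177]
eef_rot: [-0.002, 0.962, 0.274, 0.003]
ft_force: [1.4, -0.8, -0.7]
width: 0.0856
```

Run:
```python
from h import *
grab('wrist','pics/w9.png')
```

```text
(no output)
```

View pics/w9.png

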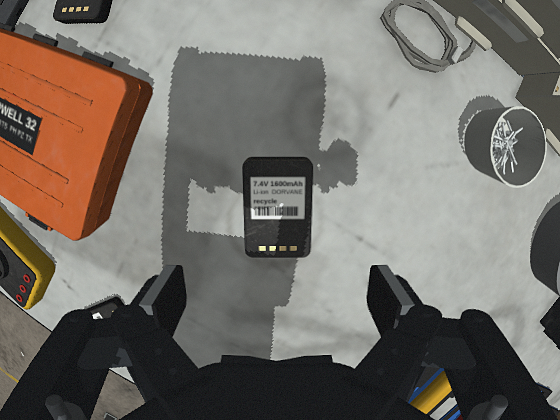

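Emit:
arm_command(
  deltas=[
    [[0.25, 0.3, -5, 0, 0], [0.25, 0.3, -8.5, 0, 0], [0.25, 0.3, -10.7, 0, 0], [0.25, 0.3, -10.7, 0, 0], [0.25, 0.3, -10.7, 0, 255], [0.25, 0.3, -10.7, 0, 255], [0.25, 0.3, -10.7, 0, 255], [0.25, 0.3, -10.7, 0, 255], [0.25, 0.3, -10.7, 0, 255], [0.25, 0.3, -10.7, 0, 255], [0.25, 0.3, -10.7, 0, 255], [0.25, 0.3, -10.7, 0, 255]],
  ],
)

```text
t: 21.65
tcp_pos: [0.5993, 0.3841, 0.0158]
eef_rot: [-0.003, 0.962, 0.275, 0.007]
ft_force: [0.8, -0.5, 6.4]
width: 0.0508
```

Emit:
arm_command(
  deltas=[
    [[0, 0, 4, 0, 255], [0, 0, 9, 0, 255], [-1.4, -6, 11, -8, 255], [-2.8, -12, 11, -16, 255], [-4.2, -18, 11, -24, 255], [-5.6, -24, 11, -32.7, 255], [-7, -30, 11, -32.7, 255], [-8.4, -36, 11, -32.7, 255], [-9.8, -42, 11, -32.7, 255], [-11.3, -48, 11, -32.7, 255], [-12.8, -54, 11, -32.7, 255], [-14.2, -60, 11, -32.7, 255], [-14.7, -61.8, 11, -32.7, 255], [-14.7, -61.8, 10, -32.7, 255], [-14.7, -61.8, 10, -32.7, 255], [-14.7, -61.8, 10, -32.7, 255]],
  ],
)

```text
t: 23.65
tcp_pos: [0.4524, -0.2319, 0.1153]
eef_rot: [-0.002, 1.0, -0.006, 0.007]
ft_force: [-0.1, 0.1, -1.4]
width: 0.0507
```

Run:
```python
from h import *
d=grab('wrist','pics/w10.png');print(status.get_state()['tcp_pos'])
```

```text
[ 0.45266322 -0.23225438  0.11559344]
```

View pics/w10.png

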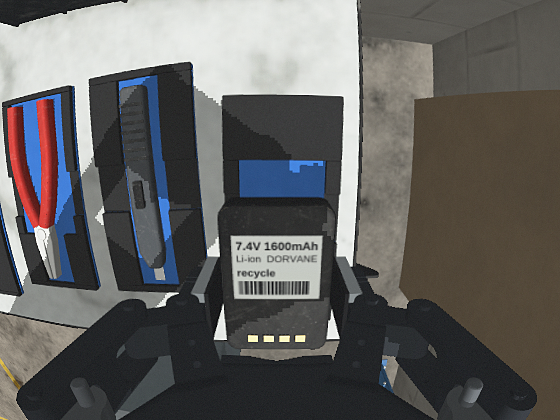

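Run:
```python
from h import *
d=dict(np.load('pics/w10.npz'))
print(fish2w(d,[(277,207),(277,346),(219,240),(334,240)],.1195),fish2w(d,[(277,198)],.1))
print('tray',fish2w(d,[(222,96),(344,96),(241,160),(326,160)],.01))
```

```text
[[ 0.48824756 -0.23313829  0.1195    ]
 [ 0.41536489 -0.23238578  0.1195    ]
 [ 0.47365571 -0.20771385  0.1195    ]
 [ 0.47315218 -0.25779244  0.1195    ]] [[ 0.48746984 -0.23310856  0.1       ]]
tray [[ 0.54387691 -0.1932801   0.01      ]
 [ 0.54328617 -0.28299139  0.01      ]
 [ 0.49553899 -0.20627884  0.01      ]
 [ 0.49499934 -0.26971363  0.01      ]]
```

The pack edge at (277,199) puts its centre at x≈0.449, which matches the tray. Lowering.

Emit:
arm_command(
  deltas=[
    [[0, -0.2, -4, 0, 255], [0, -0.2, -7.5, 0, 255], [0, -0.2, -9, 0, 255], [0, -0.2, -9.5, 0, 255], [0, -0.2, -9.6, 0, 255], [0, -0.2, -9.6, 0, 255], [0, -0.2, -9.6, 0, 60], [0, -0.2, -9.6, 0, 60], [0, -0.2, -9.6, 0, 0], [0, -0.2, -9.6, 0, 0], [0, -0.2, -5, 0, 0], [0, -0.2, 0, 0, 0], [0, 2, 6, 0, 0], [0, 4, 8, 0, 0], [0, 4, 8, 0, 0], [0, 4, 8, 0, 0]],
  ],
)

```text
t: 25.7
tcp_pos: [0.4519, -0.1921, 0.1944]
eef_rot: [-0.002, 1.0, -0.006, 0.006]
ft_force: [-0.6, -0.6, 0.0]
width: 0.0851
```

Run:
```python
from h import *
grab('wrist','pics/w11.png')
```

```text
(no output)
```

View pics/w11.png

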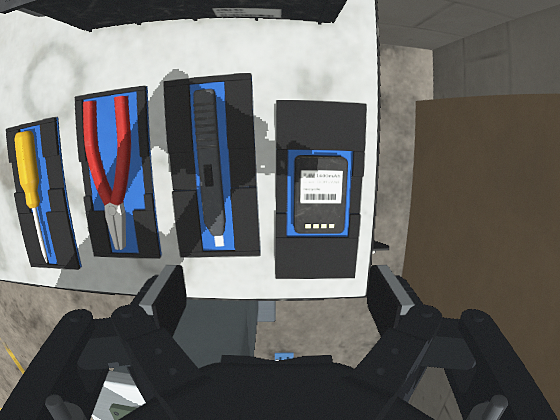

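The pack sits inside its cut-out at about (320,195). I retract so the top camera can check all four.

Emit:
arm_command(
  deltas=[
    [[-24, -34, 5, 10, 0], [-24, -34, 5, 20, 0], [-24, -34, 5, 20, 0], [-24, -34, 5, 20, 0], [-24, -34, 5, 20, 0], [-24, -34, 5, 20, 0], [-24, -34, 5, 20, 0], [-24, -34, 5, 20, 0], [-24, -34, 5, 20, 0], [-24, -34, 5, 20, 0]],
  ],
)

```text
t: 27.0
tcp_pos: [0.2124, -0.5307, 0.2427]
eef_rot: [-0.004, 0.986, 0.168, 0.006]
ft_force: [-0.4, -0.2, 0.5]
width: 0.0854
```

Run:
```python
from h import *
d=grab('top','pics/t12.png');S=4
im=cv2.cvtColor(d['img'],cv2.COLOR_RGB2BGR);b=cv2.resize(im,None,fx=S,fy=S,interpolation=cv2.INTER_CUBIC)
# ideal outlines of the objects at tray pose
T=dict(sd=(.4523,.1087,1.3,.013,.084,.017),pl=(.4729,-.0112,.1,.0275,.084,.015),cu=(.4753,-.1238,1.7,.011,.0815,.018),ba=(.4487,-.2336,-.8,.026,.039,.024))
for n,(x,y,a,w,l,z) in T.items():
    c,s=np.cos(np.radians(a)),np.sin(np.radians(a))
    P=[(x+c*u-s*v,y+s*u+c*v,z) for u,v in((-l,-w),(-l,w),(l,w),(l,-w))]
    q=((w2pix(d,P)+.5)*S-.5).astype(int); cv2.polylines(b,[q],True,(0,255,0),1)
cv2.imwrite('pics/ov12.png',b[205*S:318*S,255*S:450*S])
s=grab('scene','pics/s12.png');im=cv2.cvtColor(s['img'],cv2.COLOR_RGB2BGR)
cv2.imwrite('pics/sc12.png',cv2.resize(im[165:290,270:430],None,fx=4.5,fy=4.5,interpolation=cv2.INTER_CUBIC))
d0=np.load('pics/top0.npz')['img'][130:180,205:315].astype(int)
print('bystander diff',np.abs(d0-d['img'][130:180,205:315]).mean(), np.abs(d0-d['img'][130:180,205:315]).max())
```

```text
bystander diff 1.9557575757575758 10
```

View pics/ov12.png

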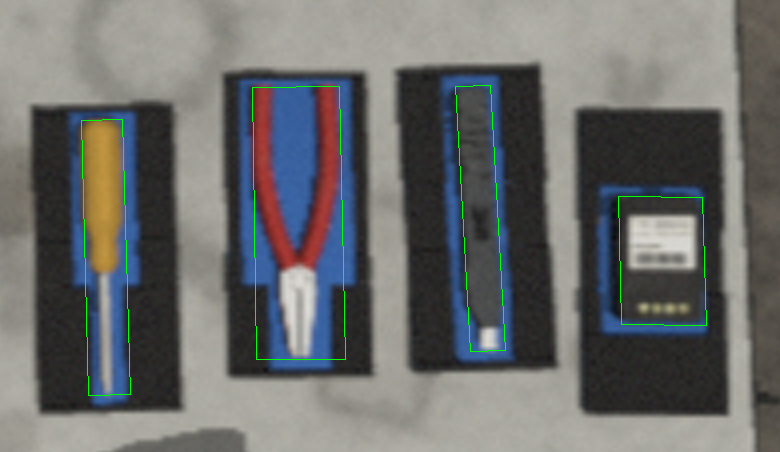

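View pics/sc12.png

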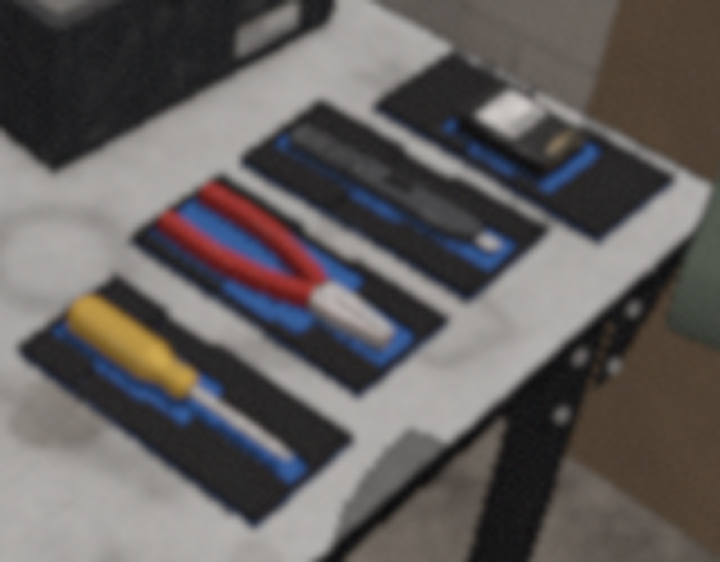

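All four match their ideal outlines to within about 2–3 mm, none sits on a rim, and the tape roll and tub are unmoved. I hand the job in.

```bash
python3 -c "
from h import *
ticket.sign_off(); print(status.get_state()['t'])"
```

```text
the job is handed in; nothing more can be done
the job is handed in; nothing more can be done
```

I put the pliers, screwdriver, cutter and the larger battery pack into their own trays, one grasp and one placing each. I handed the job in at about 27 s, with the gripper open and well clear of the work.

- **Fit:** In the final top view, each tool lies within about 2–3 mm of its ideal outline and along its cut-out. In the scene view, all four lie flat inside the cut-outs, with none resting on a rim. I judged height and tilt by eye from these pictures and did not measure them.
- **Bystanders:** The image area with the tape roll and tub was unchanged from the start, apart from noise (largest pixel change 10 of 255).
- **Disagreements:** The wrist camera put the tray centres 2–4 mm to the right (-y) of where the top camera did, so I placed between the two or nearer the top camera's value. While gripping, the arm read about 5–7 N upward. It also stood 2–5 mm above the commanded height for all but the cutter. I added the 4 mm of the tray floor to the measured grasp height, so the placing was not affected.

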